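# Meter two screw caps from a tipping bin

## Task

Take the handle of the tipping bin that holds the white screw caps and tip it slowly until the first cap slides, then hold it at about that angle until the two front caps have come to rest in the tray below its lip; the two rear caps stay in the bin. Then lower the bin gently back to its level rest and let go of it. Leave the other bin, with the brown rubber stoppers, alone.

Things in the scene. Friction and masses are not known exactly. Their poses are not given: they have to be found in the camera images.
- cap_stand: Fixed grey stand of the screw-cap bin. Origin on the worktop below the hinge; x points from the bin's lip to its rear (handle end), z up. Base 66 mm wide, cheeks 86 mm high, rest post under the rear. A twin stand, with a bin of brown stoppers, stands beside it; which is left varies. A small bottle stands about 75 mm to the -y side of each (58 mm high by the caps, 102 mm by the stoppers).
- cap_hinge (a point): Middle of the screw-cap bin's hinge axis, which runs along the stand's y, 75 mm above the worktop. In the level bin, from here (rearwards, up): open lip at (-40, 0) mm; a ramp rises rearwards at 16 degrees to (36, 22) mm, then a flat floor to the rear wall at 110 mm. Walls 20 to 22 mm above the floor, 46 mm over their outsides. Two caps lie on the ramp, two on the flat.
- cap_bin (a joint): Tilt of the screw-cap bin, a narrow open aluminium trough, rad: 0 = level on its rest, grows as the handle is lifted, to 0.75. It turns freely and falls back to 0 if let go (1 to 2 N at the handle). The caps on the ramp slide at a tilt of about 9 to 20 degrees, as friction has it; those on the flat floor only 16 degrees later.
- cap_handle (a point): Middle of the bin's handle: a black round bar 12 mm thick, 70 mm long, along the stand's y, on an 8 mm upright stem. 135 mm behind and 75 mm above the hinge while level (150 mm above the worktop), turning with the bin. Pinch it from above across the bar; it turns between the fingers. 50 mm free below the bar; the bin's walls end 31 mm below its centre.
- cap_tray (a point): Centre of the inner floor of the steel catch tray fixed to the stand below the lip: 120 mm (x) by 80 mm (y) outside, walls 3 mm thick and 32 mm high; floor 3 mm above the worktop. Axes as the stand's.
- cap_1: White plastic screw cap, a ribbed disc 30 mm across and 14 mm high, lying flat, open side down; origin at the centre of its underside. The one nearest the lip, on the ramp.
- cap_2: White plastic screw cap, a ribbed disc 30 mm across and 14 mm high, lying flat, open side down; origin at the centre of its underside. The second from the lip, on the ramp.
- cap_3: White plastic screw cap, a ribbed disc 30 mm across and 14 mm high, lying flat, open side down; origin at the centre of its underside. The third, on the flat floor; must stay in the bin.
- cap_4: White plastic screw cap, a ribbed disc 30 mm across and 14 mm high, lying flat, open side down; origin at the centre of its underside. The last, on the flat floor at the rear wall; must stay in the bin.
- stopper_bin (a joint): Tilt of the other bin, of the same make, which holds three brown rubber stoppers 35 mm across; 0 = level. Leave it level.

How it is judged:
On the way:
1. with the bin still held tilted, both front caps are at rest in its tray and both rear caps are in the bin (x of cap_1 in the frame of cap_tray between -0.06 and 0.06 m and y of cap_1 in the frame of cap_tray between -0.04 and 0.04 m and z of each of cap_1, cap_2 in the frame of cap_tray below 0.048 m and x of cap_2 in the frame of cap_tray between -0.06 and 0.06 m and y of cap_2 in the frame of cap_tray between -0.04 and 0.04 m and z of each of cap_3, cap_4 in the frame of cap_stand above 0.085 m and value of joint cap_bin above 0.06 rad and linear speed of each of cap_1, cap_2, cap_3, cap_4 below 0.03 m/s), for 0.2 s.
At the end, for the whole second after the job is handed in: The two front caps lie at rest inside the catch tray (within its outline, below 48 mm above its floor), the two rear caps are still on the flat floor of the bin (at least 40 mm behind the hinge), the bin is level on its rest (within 0.04 rad) and released (x of cap_1 in the frame of cap_tray between -0.06 and 0.06 m and y of cap_1 in the frame of cap_tray between -0.04 and 0.04 m and z of each of cap_1, cap_2 in the frame of cap_tray below 0.048 m and x of cap_2 in the frame of cap_tray between -0.06 and 0.06 m and y of cap_2 in the frame of cap_tray between -0.04 and 0.04 m and x of each of cap_3, cap_4 in the frame of cap_stand above 0.04 m and z of each of cap_3, cap_4 in the frame of cap_stand above 0.085 m and value of joint cap_bin below 0.04 rad and linear speed of each of cap_1, cap_2, cap_3, cap_4 below 0.03 m/s); the robot touches nothing.
It fails at once if the stopper bin is tipped by more than 0.1 rad (value of joint stopper_bin above 0.1 rad).
It fails at once if the cap bin drops back freely (faster than 1.2 rad/s) (velocity of joint cap_bin below -1.2 rad/s).
It also fails if it takes over 48 s, if anything falls off the work surface, if the arm or the gripper's body presses on something with over 40 N, if the wrist force passes 120 N, or if a joint passes its speed limit or range.

## Robot

A 7-joint arm with a two-finger parallel gripper is mounted at the origin on a cart in front of the work surface, level with it; the furniture and walls round the work are solid. World frame = base frame: x ahead of the robot, y to its left, z up, the work surface at z = 0. Lengths are in m, angles in rad, forces in N, time in s.
With the tool pointing down it reaches from about 0.4 to 0.925 m from the base axis. Payload 4.1 kg.
Tool frame: the origin (TCP) lies between the finger pads; the fingertips stand ctrl.tip_extent ahead of it and the grasp point (between the pads) lies 5 mm behind it (ctrl.tip_extent is the distance from the TCP to the fingertips, in m); z points along the fingers, y is the direction in which the jaws open and shut (so a half turn about z gives the same grasp; the last joint's range is limited). The gripper opens to 85 mm and grips with 20 to 120 N. Pads are 22 mm wide; open, the fingers measure 114 mm over their backs; the gripper's body (76 mm by 85 mm) begins 54 mm behind the grasp point. The pads swing forward as they close: fully open they stand 13 mm farther back than shut.
Start: joints at [1.093, 0.398, 0.045, 1.537, -0.019, 1.207, -0.051], TCP at [0.24, -0.604, 0.245] pointing down, gripper open.
Joint ranges: [-2.82, 2.82], [-0.49, 2.23], [-1.37, 1.46], [0, 2.46], [-1.36, 4.5], [0.23, 2], [-2.94, 2.94]. Speed limits (rad/s): [2.57, 2.57, 3.14, 3.14, 3.14, 3.14, 3.14].

## Interface

Orientations are given as a 3x3 rotation matrix whose columns are the frame's x, y, z axes.
In Python, from plant import ctrl gives the robot as it stands. The module is installed in compiled form; this text tells all that it offers.
- The arm moves only by the shell command python3 -m handwheel 'ROWS' [FORCE]. ROWS is JSON, a list of rows, each a list of 7 numbers: the shift along the tool's x, y, z in mm, then the turn, a rotation vector about the tool's x, y, z in rad, then the gripper command: -1 is fully open, 1 is shut, values between are in proportion. In form: [[tx, ty, tz, wx, wy, wz, grip], ...]. A call has 1 to 20 rows; each row is the pose to reach, as a shift and turn from the pose commanded when the call began, along the tool's axes at that moment; what a row does not reach only later rows make up. A row lasts 1/12 s, in which the tool goes at most 41.7 mm and 7.16 degrees, less where a joint would pass 70% of its speed; a pose out of reach is approached as far as the arm can. A call with a gripper value outside its range is refused whole. The fingers move at their own pace and stop on an object; FORCE is the grip in N (left out, the last holds). Time passes only in rows, so rows that repeat a pose let the fingers close. It gives the time, the measured TCP pose, the force and the opening at its end, in the units of the state.
- ctrl.sense(): the state, without advancing time (a new reading comes with each control period).
- ctrl.capture(name): name is "scene" or "side" or "wrist"; returns the picture (384x512x3 uint8, blue, green, red); there is no depth.
- ctrl.camera_model(name): a dict with "fx", "fy", "cx", "cy" (pixels), "xyz" and "orientation" of the camera in the world; the wrist camera has in their place "hand_eye" (4x4, takes a point from camera to tool coordinates, whose origin is the TCP and whose axes are the flange's). Camera axes: x right, y up, looking along -z (the intrinsics and any distortion apply to the point x, -y, -z); pixel columns grow to the right and rows downward; lengths in m; the calibration is good to about 2 mm. The wrist camera is an equidistant fisheye: a pixel r from the principal point sees the ray r / f radians off the axis. A picture is of the moment at which its call begins: read the wrist's pose just before it. camera_model takes no time and is no camera call.
- ctrl.close_job(): hands the job in, once; it reports no verdict.
The state is a dict: "clock": time; "qpos": joint angles; "joint_velocities": joint speeds; "effort": joint torques, N m; "tool_pos": TCP position; "eef_rot": TCP orientation; "contact_force": force on the tool from outside, world axes, zero at the start; "torque": the same for the moment, N m; "gripper_width": opening from 0.0 (shut) to 1.0 (fully open).
Only numpy, scipy, OpenCV 4.12 (cv2) and the standard library are available. Lean on these libraries where they do the work, as an engineer would, in place of code of your own. Each camera call takes 0.05 s, during which the arm holds its last target. There are 200 camera calls.

## Working session

There is one attempt and no reset: what is moved stays moved. The work goes in short steps, Python scripts to look and compute and a shell command to move; the robot and the scene stay as the last step left them, time stands still between calls to the robot, and variables do not carry over. Pictures are saved under pics/ and viewed, about 8 in all and at most 12, crops included, and the job is handed in when it is done.

```bash
mkdir -p pics; cat > h.py <<'E'
import numpy as np, cv2
from plant import ctrl
def ray(name,u,v,st=None):
    m=ctrl.camera_model(name)
    x=(u-m['cx'])/m['fx']; y=(v-m['cy'])/m['fy']
    if 'hand_eye' in m:
        r=np.hypot(x,y); s=np.sin(r)/r if r>1e-9 else 1
        d=np.array([x*s,-y*s,-np.cos(r)])
        H=np.array(m['hand_eye']); R=np.array(st['eef_rot']); 
        return np.array(st['tool_pos'])+R@H[:3,3], R@H[:3,:3]@d
    d=np.array([x,-y,-1.]); d/=np.linalg.norm(d)
    return np.array(m['xyz']), np.array(m['orientation'])@d
def plane(o,d,z): return o+d*(z-o[2])/d[2]
def meet(a,b):
    (o1,d1),(o2,d2)=a,b
    t=np.linalg.lstsq(np.c_[d1,-d2],o2-o1,rcond=None)[0]
    p,q=o1+t[0]*d1,o2+t[1]*d2
    return (p+q)/2,np.linalg.norm(p-q)
E
python3 - <<'E'
from h import *
s=ctrl.sense(); print(s['clock'],s['tool_pos'],np.round(s['eef_rot'],3),s['gripper_width'],ctrl.tip_extent)
a=ctrl.capture('scene');b=ctrl.capture('side')
cv2.imwrite('pics/scene.png',a);cv2.imwrite('pics/side.png',b)
w=ctrl.capture('wrist');cv2.imwrite('pics/wrist.png',w)
for n in('scene','side','wrist'):
  m=ctrl.camera_model(n);print(n,m)
E
```

```text
0.0 [ 0.24017202 -0.60334484  0.24428611] [[ 0.929  0.37  -0.001]
 [ 0.37  -0.929  0.002]
 [-0.    -0.002 -1.   ]] 1.0016114051706986 0.014
scene {'fx': 391.49686666088286, 'fy': 391.49686666088286, 'cx': 256.7959592154111, 'cy': 189.1735979042705, 'xyz': array([-0.03739115, -0.34912884,  0.65751799]), 'orientation': array([[ 0.55038045,  0.53754413, -0.63884871],
       [-0.83491149,  0.35248228, -0.42270443],
       [-0.00203943,  0.76603039,  0.64280113]])}
side {'fx': 358.1872513342769, 'fy': 358.1872513342769, 'cx': 259.00654807542855, 'cy': 191.53292161239708, 'xyz': array([ 0.07812332, -0.00627503,  0.86033937]), 'orientation': array([[ 1.17488703e-01,  8.51817092e-01, -5.10493923e-01],
       [-9.93074207e-01,  1.00695519e-01, -6.05312518e-02],
       [-1.57104195e-04,  5.14070086e-01,  8.57748169e-01]])}
wrist {'fx': 297.3186396354542, 'fy': 297.3186396354542, 'cx': 256.07223417501433, 'cy': 196.75752641643865, 'hand_eye': array([[ 7.05181732e-04,  9.48693626e-01,  3.16195995e-01,
         8.02902834e-02],
       [ 9.99999751e-01, -6.61989963e-04, -2.44012890e-04,
         9.07961037e-04],
       [-2.21748982e-05,  3.16196088e-01, -9.48693857e-01,
        -1.29292098e-01],
       [ 0.00000000e+00,  0.00000000e+00,  0.00000000e+00,
         1.00000000e+00]])}
```

View pics/scene.png

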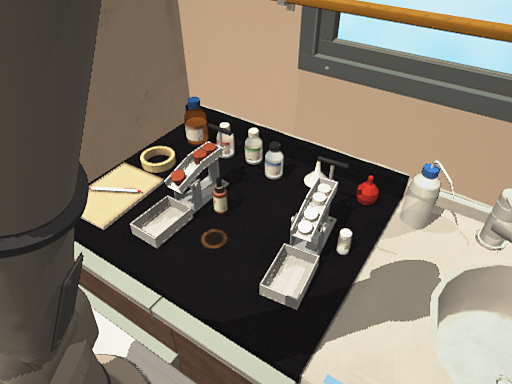

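View pics/side.png

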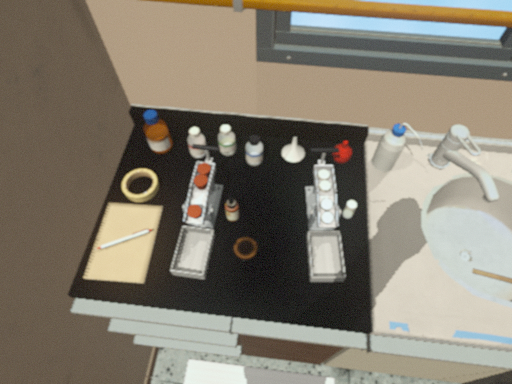

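The scene view shows the cap bin on the right: tray around (290,275), caps (306–323, 187–227), handle near (332,161). In the side view the handle is near (323,150), with a white funnel and a red bulb close by. I'll crop in on the bin.

```bash
python3 - <<'E'
import cv2,numpy as np
a=cv2.imread('pics/scene.png')[140:310,250:390];b=cv2.imread('pics/side.png')[125:295,270:400]
a=cv2.resize(a,None,fx=3.4,fy=3.4,interpolation=3);b=cv2.resize(b,a.shape[1::-1][:0] or (int(130*3.4),a.shape[0]),interpolation=3)
c=np.hstack([a[:,:400],b[:,:400]]) if 0 else np.hstack([a,b]); c=cv2.resize(c,None,fx=.86,fy=.86) ;print(c.shape);cv2.imwrite('pics/c1.png',c)
E
```

```text
(497, 789, 3)
```

View pics/c1.png

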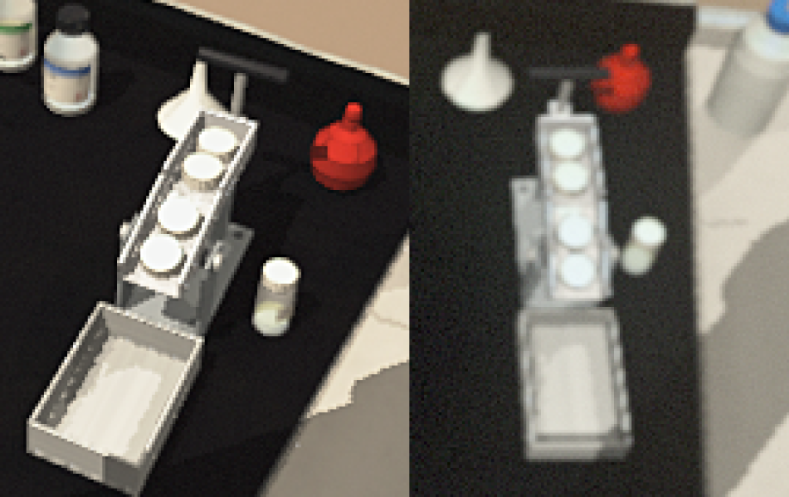

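The crop resolves the handle ends, at (200,54) and (287,73) in the scene half and (531,72) and (609,75) in the side half. The tray rim corners and the caps are clear too. Next I triangulate.

```bash
python3 - <<'E'
from h import *
k=2.924
S=lambda x,y: ray('scene',250+x/k-.3,140+y/k-.3)
D=lambda x,y: ray('side',270+(x-409.4)/k-.3,125+y/k-.3)
P={'hL':((200,54),(531,72)),'hR':((287,73),(609,75)),'tBL':((100,306),(518,312)),'tBR':((201,341),(614,312)),'tFL':((30,424),(527,440)),'tFR':((140,462),(631,440)),
'c1':((162,250),(577,268)),'c2':((180,213),(574,230)),'c3':((203,165),(572,175)),'c4':((218,138),(566,142)),'bulbtop':((353,107),(631,50)),'funnel':((201,65),(482,38))}
R={}
for n,(a,b) in P.items():
    p,g=meet(S(*a),D(*b));R[n]=p;print(n,np.round(p,4),round(g*1e3,1), np.round(plane(*S(*a),.15),3) if n[0]=='h' else '')
print('mid',(R['hL']+R['hR'])/2,np.linalg.norm(R['hL']-R['hR']))
t=np.mean([R[n] for n in R if n[0]=='t' ],0);print('tray',t)
ax=(R['tBL']+R['tBR']-R['tFL']-R['tFR']);print('yaw tray',np.arctan2(ax[1],ax[0]))
d=R['c4']-R['c1'];print('yaw caps',np.arctan2(d[1],d[0]))
d=R['hL']-R['hR'];print('yaw handle',np.arctan2(-d[0],d[1]), )
s=ctrl.sense();R0=np.array(s['eef_rot']);print('tool',s['tool_pos'],np.arctan2(R0[1,0],R0[0,0]))
E
```

```text
hL [ 0.6369 -0.0698  0.1481] 4.3 [ 0.631 -0.07   0.15 ]
hR [ 0.6405 -0.1366  0.1529] 0.9 [ 0.645 -0.136  0.15 ]
tBL [ 0.473  -0.0822  0.0211] 1.6 
tBR [ 0.477  -0.1631  0.031 ] 3.8 
tFL [ 0.3595 -0.0952  0.0174] 3.5 
tFR [ 0.3634 -0.1764  0.0342] 4.1 
c1 [ 0.4846 -0.1218  0.0921] 1.9 
c2 [ 0.5165 -0.1179  0.0995] 0.5 
c3 [ 0.5629 -0.1129  0.1093] 2.9 
c4 [ 0.5977 -0.1076  0.1078] 1.5 
bulbtop [ 0.7303 -0.1697  0.0778] 3.2 
funnel [ 0.7443 -0.0281  0.0565] 6.3 
mid [ 0.6386802  -0.10322294  0.15052007] 0.06702581188812776
tray [ 0.41823579 -0.12925375  0.02593849]
yaw tray 0.11497780913342652
yaw caps 0.12499952925123044
yaw handle 0.05318668385163689
tool [ 0.24024254 -0.60348185  0.24450185] 0.37892307096531486
```

Measured: handle centre (0.639, -0.103, 0.150), stand yaw about 0.12 (from tray and caps), bar length 67 mm against the given 70 mm. All of this agrees with the text. I'll go above the handle with the jaws across the bar.

```bash
python3 -m handwheel '[[140,-80,-36,0,0,-0.33,-1],[280,-160,-36,0,0,-0.65,-1],[420,-240,-36,0,0,-0.98,-1],[556,-317,-36,0,0,-1.31,-1],[556,-317,-36,0,0,-1.31,-1],[556,-317,-36,0,0,-1.31,-1],[556,-317,-36,0,0,-1.31,-1],[556,-317,-36,0,0,-1.31,-1],[556,-317,-36,0,0,-1.31,-1],[556,-317,-36,0,0,-1.31,-1],[556,-317,-36,0,0,-1.31,-1],[556,-317,-36,0,0,-1.31,-1],[556,-317,-36,0,0,-1.31,-1],[556,-317,-36,0,0,-1.31,-1],[556,-317,-36,0,0,-1.31,-1],[556,-317,-36,0,0,-1.31,-1],[556,-317,-36,0,0,-1.31,-1],[556,-317,-36,0,0,-1.31,-1],[556,-317,-36,0,0,-1.31,-1],[556,-317,-36,0,0,-1.31,-1]]'
python3 - <<'E'
from h import *
s=ctrl.sense();w=ctrl.capture('wrist');cv2.imwrite('pics/w1.png',w)
print(s['clock'],s['tool_pos'],np.round(s['eef_rot'],3),np.round(s['qpos'],2))
E
```

```text
clock: 1.82
tool_pos: [0.6389, -0.1061, 0.281]
eef_rot: [[-0.115, 0.993, -0.001], [0.993, 0.115, -0.001], [-0.001, -0.001, -1.0]]
contact_force: [-0.2, -0.2, 0.3]
gripper_width: 1.0
1.8167 [ 0.63886002 -0.10611267  0.28104623] [[-0.115  0.993 -0.001]
 [ 0.993  0.115 -0.001]
 [-0.001 -0.001 -1.   ]] [ 0.42  0.4  -0.44  1.48  0.17  1.3   0.08]
```

View pics/w1.png

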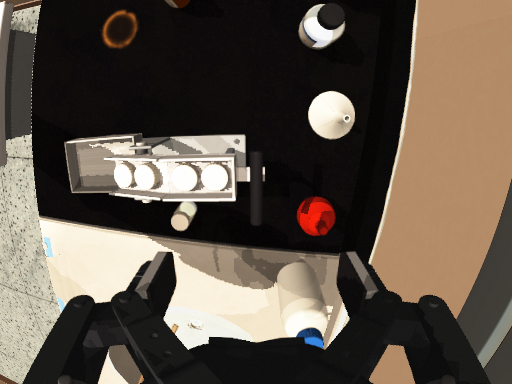

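The wrist view shows the black bar from (256,152) to (256,225), with the stem in front of it and the caps at (124–214, 177), so the bar is centred between the jaws.

```bash
python3 - <<'E'
from h import *
s=ctrl.sense()
e=[plane(*ray('wrist',256.5,v,s),.15) for v in(151.5,225.5)]
print(np.round(e,4),np.mean(e,0),np.linalg.norm(e[0]-e[1]),np.arctan2(-(e[0]-e[1])[0],(e[0]-e[1])[1]))
k=2.924
for (a,v) in (((200,54),151.5),((287,73),225.5)):
    print(meet(ray('scene',250+a[0]/k-.3,140+a[1]/k-.3),ray('wrist',256.5,v,s)))
c=[plane(*ray('wrist',u,v,s),z) for u,v,z in((124,174,.1),(214,177,.111))]
d=c[1]-c[0];print(c,np.arctan2(d[1],d[0]))
E
```

```text
[[ 0.6344 -0.0709  0.15  ]
 [ 0.6427 -0.1417  0.15  ]] [ 0.63857154 -0.10628123  0.15      ] 0.07127419982346835 0.11604837047788809
(array([ 0.63402904, -0.07031154,  0.14853186]), np.float64(0.001850824419807509))
(array([ 0.64153847, -0.13826515,  0.15395138]), np.float64(0.003550708469522609))
[array([ 0.48671587, -0.11965494,  0.1       ]), array([ 0.59415268, -0.10928768,  0.111     ])] 0.09619846994997369
```

The bar centre comes out at (0.6386, -0.1063, 0.150), 71 mm long with yaw 0.116, and the TCP is already straight above it. Now I descend 136 mm and pinch.

```bash
python3 -m handwheel '[[0,0,35,0,0,0,-1],[0,0,65,0,0,0,-1],[0,0,90,0,0,0,-1],[0,0,110,0,0,0,-1],[0,0,124,0,0,0,-1],[0,0,132,0,0,0,-1],[0,0,136,0,0,0,-1],[0,0,136,0,0,0,-1],[0,0,136,0,0,0,-1],[0,0,136,0,0,0,0],[0,0,136,0,0,0,0.5],[0,0,136,0,0,0,1],[0,0,136,0,0,0,1],[0,0,136,0,0,0,1],[0,0,136,0,0,0,1],[0,0,136,0,0,0,1],[0,0,136,0,0,0,1],[0,0,136,0,0,0,1],[0,0,136,0,0,0,1],[0,0,136,0,0,0,1]]' 30
python3 - <<'E'
from h import *
s=ctrl.sense();w=ctrl.capture('wrist');cv2.imwrite('pics/w2.png',w);cv2.imwrite('pics/sc2.png',ctrl.capture('scene'))
print(s['clock'],s['tool_pos'],np.round(s['eef_rot'],3),s['contact_force'])
E
```

```text
clock: 3.53
tool_pos: [0.6386, -0.1039, 0.1454]
eef_rot: [[-0.118, 0.993, -0.003], [0.993, 0.118, -0.0], [-0.0, -0.003, -1.0]]
contact_force: [-4.5, -0.3, 4.9]
gripper_width: 0.128
3.5333 [ 0.63857584 -0.10387594  0.14544462] [[-0.118  0.993 -0.003]
 [ 0.993  0.118 -0.   ]
 [-0.    -0.003 -1.   ]] [-4.48797247 -0.2895341   4.86910536]
```

View pics/w2.png

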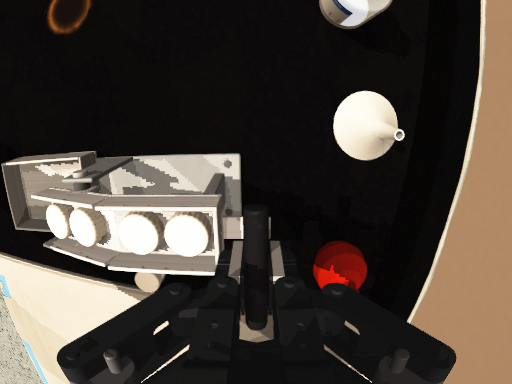

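The grip holds: width 0.128 is about 11 mm on the 12 mm bar, and the pads straddle the bar at the stem. The caps show at (60,220), (88,226), (140,233) and (187,235). Tilting slowly to 8° first, then measuring the cap positions.

```bash
cat > blobs.py <<'E'
from h import *
import sys
def blobs(w):
    m=((w.min(2)>225)*255).astype(np.uint8); m[300:]=0; m[:, 235:]=0; m[:170]=0
    m=cv2.erode(m,np.ones((3,3)))
    n,l,st,c=cv2.connectedComponentsWithStats(m)
    return [(int(a[0]),int(a[1]),int(s[4])) for a,s in zip(c[1:],st[1:]) if s[4]>60]
if __name__=='__main__':
    if len(sys.argv)>2: w=cv2.imread(sys.argv[2])
    else:
        s=ctrl.sense();w=ctrl.capture('wrist');cv2.imwrite('pics/%s.png'%sys.argv[1],w)
        print(s['clock'],np.round(s['tool_pos'],4),np.round(s['contact_force'],1))
    print(sorted(blobs(w)))
E
python3 blobs.py x pics/w2.png
python3 -m handwheel '[[0,-0.6,-1.2,0,0,0,1],[0,-1.3,-2.3,0,0,0,1],[0,-2,-3.5,0,0,0,1],[0,-2.7,-4.7,0,0,0,1],[0,-3.4,-5.8,0,0,0,1],[0,-4.1,-7,0,0,0,1],[0,-4.8,-8.1,0,0,0,1],[0,-5.6,-9.2,0,0,0,1],[0,-6.3,-10.3,0,0,0,1],[0,-7.1,-11.5,0,0,0,1],[0,-7.8,-12.6,0,0,0,1],[0,-8.6,-13.7,0,0,0,1],[0,-9.4,-14.8,0,0,0,1],[0,-10.2,-15.9,0,0,0,1],[0,-11,-17,0,0,0,1],[0,-11.8,-18.1,0,0,0,1],[0,-11.8,-18.1,0,0,0,1],[0,-11.8,-18.1,0,0,0,1]]'
python3 blobs.py t8
```

```text
[(56, 221, 372), (81, 227, 526), (130, 231, 1542), (185, 236, 1196), (195, 210, 63)]
clock: 5.13
tool_pos: [0.6276, -0.1052, 0.1632]
eef_rot: [[-0.118, 0.993, -0.001], [0.993, 0.118, -0.0], [-0.0, -0.001, -1.0]]
contact_force: [-5.2, -1.2, -7.6]
gripper_width: 0.127
5.1333 [ 0.6276 -0.1052  0.1632] [-5.2 -1.2 -7.6]
[(11, 258, 112), (77, 212, 313), (99, 219, 449), (147, 224, 1480), (195, 232, 1126)]
```

View pics/t8.png

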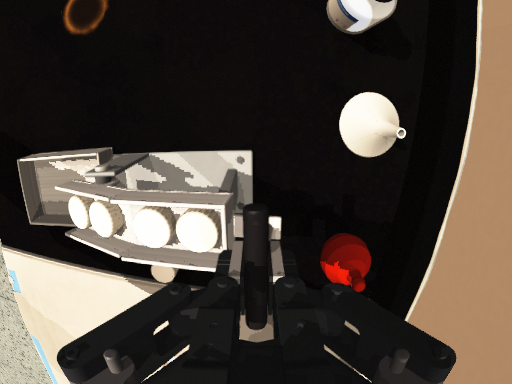

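At 8° the bin is tilted, the handle is still in the grip and no cap has moved. I'll go on in 1° steps, measuring after each.

```bash
python3 -m handwheel '[[0,-0.5,-0.7,0,0,0,1],[0,-1.1,-1.4,0,0,0,1],[0,-1.6,-2.1,0,0,0,1],[0,-1.6,-2.1,0,0,0,1],[0,-1.6,-2.1,0,0,0,1]]' | head -1
python3 blobs.py t9
python3 -m handwheel '[[0,-0.5,-0.7,0,0,0,1],[0,-1.1,-1.4,0,0,0,1],[0,-1.7,-2.1,0,0,0,1],[0,-1.7,-2.1,0,0,0,1],[0,-1.7,-2.1,0,0,0,1]]' | head -1
python3 blobs.py t10
python3 -m handwheel '[[0,-0.5,-0.7,0,0,0,1],[0,-1.1,-1.4,0,0,0,1],[0,-1.7,-2.1,0,0,0,1],[0,-1.7,-2.1,0,0,0,1],[0,-1.7,-2.1,0,0,0,1]]' | head -1
python3 blobs.py t11
```

```text
clock: 5.6
5.6 [ 0.626  -0.1054  0.1652] [-4.8 -1.1 -9.2]
[(13, 259, 154), (80, 211, 300), (102, 218, 433), (149, 223, 1409), (196, 232, 1121)]
clock: 6.07
6.0667 [ 0.6244 -0.1056  0.1673] [ -4.7  -0.8 -10.3]
[(14, 258, 164), (82, 210, 298), (104, 217, 429), (151, 222, 1427), (197, 231, 1116)]
clock: 6.53
6.5333 [ 0.6228 -0.1058  0.1696] [ -3.1  -0.9 -10.3]
[(16, 258, 178), (85, 209, 289), (107, 216, 417), (152, 222, 1372), (199, 231, 1089)]
```

Still no slide at 11°.

```bash
python3 -m handwheel '[[0,-0.6,-0.7,0,0,0,1],[0,-1.2,-1.4,0,0,0,1],[0,-1.8,-2,0,0,0,1],[0,-1.8,-2,0,0,0,1],[0,-1.8,-2,0,0,0,1]]' | head -1
python3 blobs.py t12
```

```text
clock: 7.0
7.0 [ 0.6212 -0.106   0.1716] [ -3.6   0.1 -11.3]
[(17, 258, 189), (88, 208, 281), (109, 215, 406), (154, 221, 1331), (201, 230, 1056)]
```

```bash
python3 -m handwheel '[[0,-0.6,-0.7,0,0,0,1],[0,-1.2,-1.4,0,0,0,1],[0,-1.8,-2,0,0,0,1],[0,-1.8,-2,0,0,0,1],[0,-1.8,-2,0,0,0,1]]' | head -1
python3 blobs.py t13
```

```text
clock: 7.47
7.4667 [ 0.6195 -0.1062  0.1737] [ -4.5  -1.6 -13.3]
[(19, 257, 195), (91, 207, 277), (111, 214, 390), (156, 221, 1326), (202, 230, 1078)]
```

```bash
python3 -m handwheel '[[0,-0.6,-0.7,0,0,0,1],[0,-1.2,-1.4,0,0,0,1],[0,-1.8,-2,0,0,0,1],[0,-1.8,-2,0,0,0,1],[0,-1.8,-2,0,0,0,1]]' | head -1
python3 blobs.py t14
```

```text
clock: 7.93
7.9333 [ 0.6177 -0.1064  0.1757] [ -3.8  -0.4 -14.6]
[(20, 257, 200), (93, 206, 270), (114, 213, 386), (158, 220, 1287), (203, 229, 1059)]
```

```bash
python3 -m handwheel '[[0,-0.6,-0.7,0,0,0,1],[0,-1.2,-1.4,0,0,0,1],[0,-1.8,-2,0,0,0,1],[0,-1.8,-2,0,0,0,1],[0,-1.8,-2,0,0,0,1]]'
python3 blobs.py t15
```

```text
clock: 8.4
tool_pos: [0.6161, -0.1066, 0.178]
eef_rot: [[-0.118, 0.993, 0.001], [0.993, 0.118, -0.0], [-0.0, 0.001, -1.0]]
contact_force: [-3.5, -0.3, -13.8]
gripper_width: 0.128
8.4 [ 0.6161 -0.1066  0.178 ] [ -3.5  -0.3 -13.8]
[(22, 256, 207), (96, 205, 266), (116, 212, 381), (159, 219, 1292), (204, 229, 1064)]
```

View pics/t15.png

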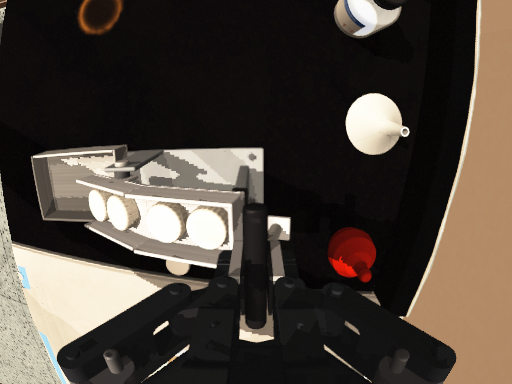

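At about 15° the bar is still centred in the pads and all four caps are in place, with cap_1 at (97,205) and cap_2 at (120,212). I'll carry on in 1° steps.

```bash
python3 -m handwheel '[[0,-0.6,-0.7,0,0,0,1],[0,-1.2,-1.4,0,0,0,1],[0,-1.9,-1.9,0,0,0,1],[0,-1.9,-1.9,0,0,0,1],[0,-1.9,-1.9,0,0,0,1]]' | head -1
python3 blobs.py t16
```

```text
clock: 8.87
8.8667 [ 0.6144 -0.1068  0.1798] [ -2.4  -1.1 -13.1]
[(23, 256, 206), (99, 204, 261), (118, 212, 370), (161, 218, 1262), (205, 229, 1060)]
```

```bash
python3 -m handwheel '[[0,-0.6,-0.7,0,0,0,1],[0,-1.2,-1.3,0,0,0,1],[0,-1.9,-1.9,0,0,0,1],[0,-1.9,-1.9,0,0,0,1],[0,-1.9,-1.9,0,0,0,1]]' | head -1
python3 blobs.py t17
```

```text
clock: 9.33
9.3333 [ 0.6126 -0.107   0.1817] [ -0.6  -0.4 -14.1]
[(26, 256, 229), (101, 203, 249), (121, 211, 358), (163, 218, 1265), (207, 228, 1034)]
```

```bash
python3 -m handwheel '[[0,-0.6,-0.6,0,0,0,1],[0,-1.3,-1.2,0,0,0,1],[0,-2,-1.8,0,0,0,1],[0,-2,-1.8,0,0,0,1],[0,-2,-1.8,0,0,0,1]]' | head -1
python3 blobs.py t18
```

```text
clock: 9.8
9.8 [ 0.6107 -0.1072  0.1836] [  1.2  -1.1 -14.3]
[(28, 255, 253), (104, 202, 246), (123, 210, 356), (163, 218, 1145), (208, 228, 1033), (212, 202, 64)]
```

```bash
python3 -m handwheel '[[0,0,0,0,0,0,1],[0,0,0,0,0,0,1],[0,0,0,0,0,0,1]]' | head -1
python3 blobs.py t18b
```

```text
clock: 10.1
10.1 [ 0.6107 -0.1073  0.1836] [  2.5  -1.2 -13.3]
[(27, 255, 233), (104, 202, 245), (123, 210, 356), (163, 218, 1144), (208, 228, 1036), (212, 202, 64)]
```

```bash
python3 -m handwheel '[[0,-0.6,-0.6,0,0,0,1],[0,-1.3,-1.2,0,0,0,1],[0,-2,-1.8,0,0,0,1],[0,-2,-1.8,0,0,0,1],[0,-2,-1.8,0,0,0,1]]' | head -1
python3 blobs.py t19
```

```text
clock: 10.57
10.5667 [ 0.6087 -0.1075  0.1863] [ 3.4 -0.1 -8.3]
[(30, 255, 250), (107, 201, 236), (126, 209, 341), (167, 216, 1158), (210, 227, 1016)]
```

```bash
python3 -m handwheel '[[0,-0.6,-0.6,0,0,0,1],[0,-1.3,-1.2,0,0,0,1],[0,-2,-1.8,0,0,0,1],[0,-2,-1.8,0,0,0,1],[0,-2,-1.8,0,0,0,1]]' | head -1
python3 blobs.py t20
```

```text
clock: 11.03
11.0333 [ 0.6072 -0.1077  0.1877] [ 5.  -0.7 -7.5]
[(31, 255, 280), (109, 200, 233), (128, 208, 343), (166, 217, 1104), (203, 202, 87), (211, 227, 1007)]
```

No slide at a nominal 20°, so I'll check the true tilt from the caps' image positions.

```bash
python3 - <<'E'
from h import *
yaw=.116;ex=np.array([np.cos(yaw),np.sin(yaw),0]);hin=np.array([.6386,-.1063,.150])-.135*ex-np.array([0,0,.075])
def st(p,R):return dict(tool_pos=p,eef_rot=R)
s=ctrl.sense();R=np.array(s['eef_rot'])
s0=st([.63857,-.1039,.1454],R); 
# stand-plane (x,z) of ray: intersect with vertical plane y_stand=const of caps (0)
ey=np.array([-ex[1],ex[0],0])
def sx(u,v,S):
    o,d=ray('wrist',u,v,S); return o,d
for name,(u0,v0),(u1,v1) in(('c4',(187,235),(211,227)),('c3',(140,233),(167,217))):
    o,d=ray('wrist',u0,v0,s0);p=plane(o,d,.111);r=p-hin;x,y=r@ex,r@ey
    res=[]
    for ph in range(0,31,2):
        c,t=np.cos(np.radians(ph)),np.sin(np.radians(ph))
        q=hin+ex*(x*c-.036*t)+ey*y+np.array([0,0,x*t+.036*c])
        o,d=ray('wrist',u1,v1,s); w=q-o;w/=np.linalg.norm(w);res.append((ph,round(np.degrees(np.arccos(w@d)),1)))
    print(name,round(x,3),round(y,3),res)
print(np.linalg.norm(np.array([ (np.array(s['tool_pos'])-hin)@ex, s['tool_pos'][2]+.005-.075])),np.degrees(np.arctan2(s['tool_pos'][2]+.005-.075,(np.array(s['tool_pos'])-hin)@ex))-29.05)
E
python3 blobs.py t20b; python3 -c "
import cv2;a=cv2.imread('pics/t20b.png')[150:300,20:300];cv2.imwrite('pics/t20c.png',cv2.resize(a,None,fx=2.8,fy=2.8,interpolation=3))"
```

```text
c4 0.092 0.003 [(0, np.float64(6.5)), (2, np.float64(6.1)), (4, np.float64(5.6)), (6, np.float64(5.0)), (8, np.float64(4.4)), (10, np.float64(3.8)), (12, np.float64(3.1)), (14, np.float64(2.4)), (16, np.float64(1.7)), (18, np.float64(0.9)), (20, np.float64(0.1)), (22, np.float64(0.7)), (24, np.float64(1.6)), (26, np.float64(2.5)), (28, np.float64(3.4)), (30, np.float64(4.4))]
c3 0.06 0.003 [(0, np.float64(6.3)), (2, np.float64(5.8)), (4, np.float64(5.4)), (6, np.float64(4.9)), (8, np.float64(4.4)), (10, np.float64(3.8)), (12, np.float64(3.3)), (14, np.float64(2.7)), (16, np.float64(2.2)), (18, np.float64(1.6)), (20, np.float64(1.1)), (22, np.float64(0.7)), (24, np.float64(0.7)), (26, np.float64(1.2)), (28, np.float64(1.8)), (30, np.float64(2.4))]
0.15678175615868292 19.598042089130818
11.0833 [ 0.6071 -0.1077  0.1877] [ 5.2 -1.3 -8.2]
[(31, 255, 276), (109, 200, 233), (128, 208, 341), (166, 217, 1107), (205, 202, 79), (211, 227, 1007)]
```

View pics/t20c.png

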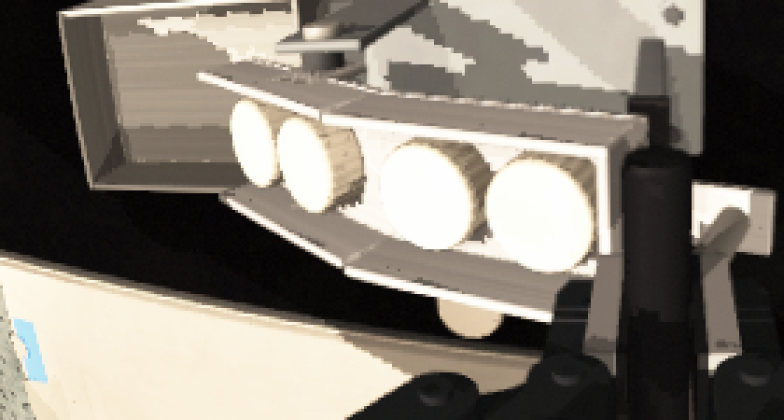

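The true tilt is about 20°, all four caps are unmoved, and nothing is blocking. Small friction steps from here.

```bash
python3 -m handwheel '[[0,-0.7,-0.6,0,0,0,1],[0,-1.4,-1.2,0,0,0,1],[0,-2,-1.8,0,0,0,1],[0,-2,-1.8,0,0,0,1],[0,-2,-1.8,0,0,0,1]]' | head -1
python3 blobs.py t21
```

```text
clock: 11.55
11.55 [ 0.6054 -0.1079  0.1894] [ 5.8 -0.8 -8.7]
[(32, 255, 286), (112, 199, 232), (130, 207, 328), (168, 217, 1065), (212, 227, 1003)]
```

```bash
python3 -m handwheel '[[0,0,0,0,0,0,1],[0,0,0,0,0,0,1],[0,0,0,0,0,0,1]]' | head -1
python3 blobs.py t21b
```

```text
clock: 11.85
11.85 [ 0.6054 -0.1079  0.1893] [ 5.7 -0.9 -9. ]
[(32, 255, 276), (107, 197, 208), (130, 207, 328), (168, 217, 1062), (212, 227, 1002)]
```

cap_1 has started to slide, from 112 to 107 in 0.3 s. Holding here.

```bash
python3 -m handwheel '[[0,0,0,0,0,0,1],[0,0,0,0,0,0,1],[0,0,0,0,0,0,1],[0,0,0,0,0,0,1],[0,0,0,0,0,0,1],[0,0,0,0,0,0,1]]' | head -1
python3 blobs.py t21c
```

```text
clock: 12.4
12.4 [ 0.6054 -0.1079  0.1893] [ 5.7  0.1 -8.6]
[(32, 255, 278), (125, 202, 554), (168, 217, 1065), (212, 227, 1002)]
```

```bash
python3 -m handwheel '[[0,0,0,0,0,0,1],[0,0,0,0,0,0,1],[0,0,0,0,0,0,1],[0,0,0,0,0,0,1],[0,0,0,0,0,0,1],[0,0,0,0,0,0,1],[0,0,0,0,0,0,1],[0,0,0,0,0,0,1]]' | head -1
python3 blobs.py t21d
```

```text
clock: 13.12
13.1167 [ 0.6054 -0.1079  0.1894] [ 5.2 -0.4 -9.4]
[(32, 255, 277), (125, 202, 554), (168, 217, 1065), (212, 227, 1002)]
```

```bash
python3 -c "
import cv2;a=cv2.imread('pics/t21d.png')[130:300,0:300];cv2.imwrite('pics/t21e.png',cv2.resize(a,None,fx=2.6,fy=2.6,interpolation=3))"
```

```text
(no output)
```

View pics/t21e.png

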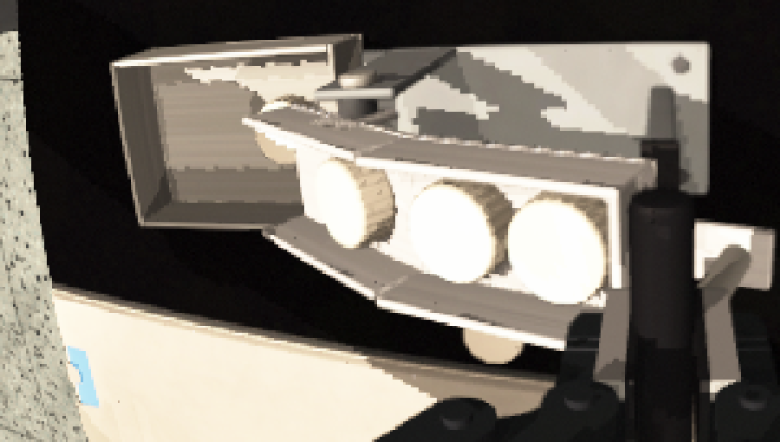

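cap_1 now lies in the tray under the lip, and cap_2 still sits on the ramp with slightly more friction. I'll raise it a little more in 0.5–1° steps.

```bash
python3 -m handwheel '[[0,-0.7,-0.6,0,0,0,1],[0,-1.4,-1.2,0,0,0,1],[0,-2.1,-1.7,0,0,0,1],[0,-2.1,-1.7,0,0,0,1],[0,-2.1,-1.7,0,0,0,1]]' | head -1
python3 blobs.py t22
```

```text
clock: 13.58
13.5833 [ 0.6036 -0.1081  0.191 ] [  6.3  -1.6 -10.2]
[(34, 255, 295), (124, 200, 454), (136, 274, 61), (167, 215, 1167), (213, 226, 984)]
```

```bash
python3 -m handwheel '[[0,0,0,0,0,0,1],[0,0,0,0,0,0,1],[0,0,0,0,0,0,1],[0,0,0,0,0,0,1],[0,0,0,0,0,0,1],[0,0,0,0,0,0,1]]' | head -1
python3 blobs.py t22b;  python3 -c "
import cv2;a=cv2.imread('pics/t22.png');b=cv2.imread('pics/t22b.png');m=cv2.absdiff(a,b).max(2)>40;m[300:]=0;print(m.sum())"
```

```text
clock: 14.13
14.1333 [ 0.6036 -0.1081  0.1909] [  5.4  -1.  -10.1]
[(33, 254, 275), (153, 210, 2045), (213, 226, 984)]
798
```

The pictures differ, so cap_2 has moved. Holding a bit longer to check.

```bash
python3 -m handwheel '[[0,0,0,0,0,0,1],[0,0,0,0,0,0,1],[0,0,0,0,0,0,1],[0,0,0,0,0,0,1],[0,0,0,0,0,0,1],[0,0,0,0,0,0,1],[0,0,0,0,0,0,1],[0,0,0,0,0,0,1]]' | head -1
python3 blobs.py t22c;  python3 - <<'E'
from h import *
a=cv2.imread('pics/t22c.png');b=cv2.imread('pics/t22b.png');m=cv2.absdiff(a,b).max(2)>40;m[300:]=0;print(m.sum())
s=ctrl.capture('scene');d=ctrl.capture('side')
L=cv2.resize(a[130:300,0:280],(560,340));S=cv2.resize(s[150:310,250:370],(240,320))
D=cv2.resize(d[130:290,280:370],(180,320))
c=np.zeros((580,800,3),np.uint8);c[:340,:560]=L;c[:320,560:]=S;T=cv2.resize(d[220:290,290:360],(230,230));c[345:575,:230]=T;c[325:,560:740]=D[:255]
cv2.imwrite('pics/m.png',c)
E
```

```text
clock: 14.85
14.85 [ 0.6037 -0.1081  0.191 ] [  6.3  -0.9 -10.3]
[(33, 254, 279), (98, 180, 127), (153, 210, 2048), (213, 226, 984)]
459
```

View pics/m.png

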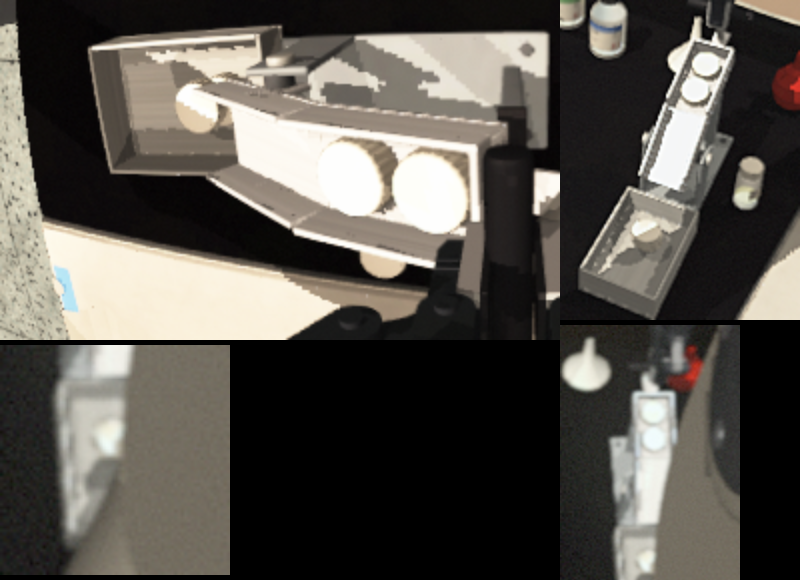

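The ramp is empty and both rear caps are on the flat. In the scene crop the two front caps lie together in the tray around (650,235). I'll hold again to confirm they are at rest, then lower slowly.

```bash
python3 -m handwheel '[[0,0,0,0,0,0,1],[0,0,0,0,0,0,1],[0,0,0,0,0,0,1],[0,0,0,0,0,0,1],[0,0,0,0,0,0,1],[0,0,0,0,0,0,1]]' | head -1
python3 blobs.py t22d;  python3 - <<'E'
from h import *
a=cv2.imread('pics/t22c.png');b=cv2.imread('pics/t22d.png');m=cv2.absdiff(a,b).max(2)>40;m[300:]=0;print(m.sum())
s=ctrl.capture('scene');cv2.imwrite('pics/s22.png',s)
cv2.imwrite('pics/m2.png',np.hstack([cv2.resize(s[225:310,250:330],(480,510),interpolation=3),cv2.resize(b[130:230,20:80],(306,510),interpolation=3)]))
E
```

```text
clock: 15.5
15.5 [ 0.6037 -0.1081  0.191 ] [  5.8  -0.2 -10.5]
[(33, 254, 276), (98, 180, 127), (153, 210, 2049), (213, 226, 984)]
1
```

View pics/m2.png

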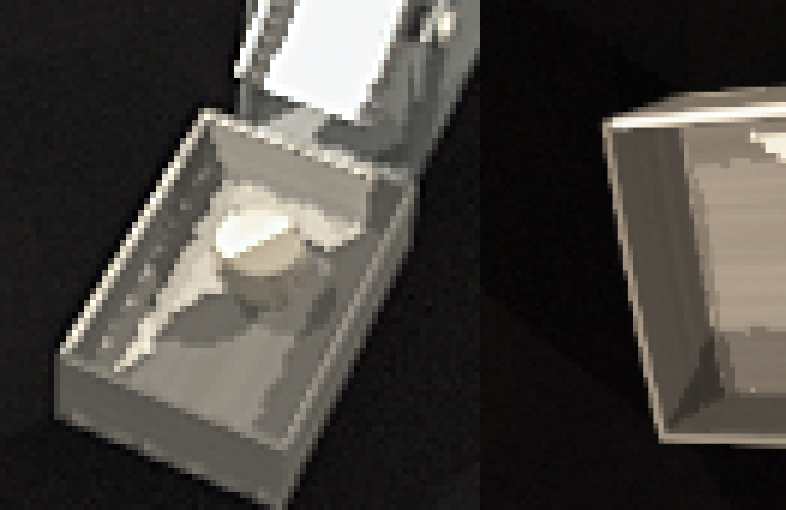

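The pictures taken 0.6 s apart differ by only 1 pixel, so the caps are at rest. They lie one on the other in the middle of the tray, well under 48 mm. Lowering at about 0.2 rad/s.

```bash
python3 -m handwheel '[[0,2,1.7,0,0,0,1],[0,4.1,3.5,0,0,0,1],[0,6.1,5.3,0,0,0,1],[0,8.1,7.1,0,0,0,1],[0,10.1,8.9,0,0,0,1],[0,12,10.8,0,0,0,1],[0,13.9,12.7,0,0,0,1],[0,15.7,14.7,0,0,0,1],[0,17.5,16.7,0,0,0,1],[0,19.3,18.7,0,0,0,1],[0,21.1,20.7,0,0,0,1],[0,22.8,22.8,0,0,0,1],[0,24.5,24.9,0,0,0,1],[0,26.1,27,0,0,0,1]]' | tail -2
python3 -m handwheel '[[0,1.6,2.2,0,0,0,1],[0,3.2,4.4,0,0,0,1],[0,4.7,6.6,0,0,0,1],[0,6.2,8.9,0,0,0,1],[0,7.7,11.1,0,0,0,1],[0,9.1,13.4,0,0,0,1],[0,10.5,15.8,0,0,0,1],[0,11.8,18.1,0,0,0,1],[0,11.8,18.1,0,0,0,1],[0,11.8,18.1,0,0,0,1],[0,11.8,18.1,0,0,0,1],[0,11.8,18.1,0,0,0,1]]'
python3 blobs.py lv
```

```text
contact_force: [4.8, -0.0, 2.6]
gripper_width: 0.129
clock: 17.77
tool_pos: [0.6385, -0.1038, 0.1465]
eef_rot: [[-0.118, 0.993, -0.003], [0.993, 0.118, -0.001], [-0.0, -0.003, -1.0]]
contact_force: [-3.2, 0.6, 11.9]
gripper_width: 0.127
17.7667 [ 0.6385 -0.1038  0.1465] [-3.2  0.6 11.9]
[(106, 225, 3330), (170, 270, 80), (185, 235, 1183)]
```

cap_4 is back at its original level pixel (185,235) and the bin is pressing on its rest with 12 N. Now I open and rise straight up.

```bash
python3 -m handwheel '[[0,0,-0.5,0,0,0,0.7],[0,0,-0.5,0,0,0,0.4],[0,0,-0.5,0,0,0,0],[0,0,-0.5,0,0,0,-0.5],[0,0,-0.5,0,0,0,-1],[0,0,-0.5,0,0,0,-1],[0,0,-0.5,0,0,0,-1],[0,0,-0.5,0,0,0,-1],[0,0,-0.5,0,0,0,-1],[0,0,-0.5,0,0,0,-1],[0,0,-8,0,0,0,-1],[0,0,-20,0,0,0,-1],[0,0,-40,0,0,0,-1],[0,0,-65,0,0,0,-1],[0,0,-95,0,0,0,-1],[0,0,-120,0,0,0,-1],[0,0,-135,0,0,0,-1],[0,0,-135,0,0,0,-1],[0,0,-135,0,0,0,-1]]'
python3 - <<'E'
from h import *
w=ctrl.capture('wrist');s=ctrl.capture('scene');cv2.imwrite('pics/we.png',w)
cv2.imwrite('pics/end.png',np.hstack([cv2.resize(w[100:300,40:320],(476,340)),cv2.resize(s[140:310,250:390],(280,340))]))
a=cv2.imread('pics/w1.png');print((cv2.absdiff(a,w).max(2)[130:230,150:290]>50).sum())
E
```

```text
clock: 19.4
tool_pos: [0.6404, -0.1037, 0.2823]
eef_rot: [[-0.118, 0.993, 0.003], [0.993, 0.118, -0.001], [-0.001, 0.003, -1.0]]
contact_force: [-0.5, 0.7, -0.2]
gripper_width: 1.0
2460
```

View pics/end.png

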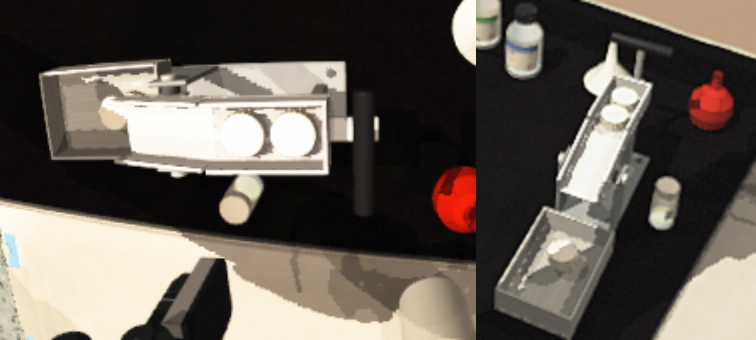

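The bin is level again (handle at scene (333,162), as at the start). Two caps are on the flat, the front pair is in the tray, and the gripper is clear.

```bash
python3 -c "
from plant import ctrl
print(ctrl.close_job())"
```

```text
the job is handed in; nothing more can be done
None
```

I tipped the cap bin by its handle, got the two front caps into the tray, lowered the bin back to its rest and handed the job in at about 19.5 s; no verdict is given.

- **Tipping:** cap_1 slid at about 21°, 1° above the 20° upper limit in the text. cap_2 stayed on the ramp there and went only after one more degree, at about 22°. I held that angle until two pictures 0.6 s apart differed by a single pixel.
- **Caps:** both front caps are inside the tray, lying one on top of the other. I judged this by eye in the scene view and did not measure their height. Both rear caps are still on the flat floor.
- **Bin:** the handle is back at its starting image position. I lowered it at about 0.2 rad/s and let go once it was on its rest.
- **Robot:** the gripper is open about 135 mm above the handle, with the measured force near zero. I did not touch the stopper bin.
- **Disagreements:**
  - The wrist force read up to about 14 N while lifting, against the 1–2 N expected at the handle. I did not find the cause.
  - The bin pressed on its rest with 12 N just before release.
  - The final wrist picture differed from the first by 2460 pixels around the bin. I did not work out why; the removed front caps and a 2–3 mm offset of the arm would add to it.

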